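# Hook the nozzle tray out from under the paint stand

### The arm

A 6-joint arm with a two-finger parallel gripper is mounted at the origin on the work surface. World frame = base frame: x ahead of the robot, y to its left, z up, the work surface at z = 0. Lengths are in mm, angles in rad, forces in N, time in s.
With the tool pointing down it reaches from about 350 to 875 mm from the base axis. Payload 15.5 kg.
Tool frame: the origin (TCP) lies between the finger pads; the fingertips stand 11 mm ahead of it and the grasp point (between the pads) lies 8 mm behind it; z points along the fingers, y is the line along which they close (so a half turn about z gives the same grasp; the last joint's range is limited). The gripper opens to 85 mm and grips with 20 to 120 N. Pads are 22 mm wide; open, the fingers measure 114 mm over their backs; the gripper's body (76 mm by 85 mm) begins 54 mm behind the grasp point. The pads swing forward as they close: fully open they stand 13 mm farther back than shut.
Start: joints at [1.091, 0.494, 1.345, -0, 1.302, -0.096], TCP at [234.604, 579.299, 242.277] pointing down, gripper open.
Joint ranges: [-2.91, 2.91], [-0.82, 2.16], [0.22, 2.67], [-1.22, 4.37], [0.12, 2.79], [-3.08, 3.08]. Speed limits (rad/s): [1.89, 1.89, 2.57, 3.01, 3.01, 3.01].

### API

Orientations are given as a unit quaternion [x, y, z, w].
In Python, from station import ctrl gives the robot as it stands.
- The arm moves only by the tool move_arm, never from a script. Its argument "increments" is one flat list of numbers, 6 for each row, row after row: the shift along the tool's x, y, z in mm, then the turn, a rotation vector about the tool's x, y, z in rad. A call has exactly 8 rows; each row shifts and turns the commanded pose from where the row before left it, along the tool's axes as they then stand; what a row does not reach is not made up. A row lasts 1/12 s, in which the tool goes at most 41.7 mm and 7.16 degrees, less where a joint would pass 70% of its speed; a pose out of reach is approached as far as the arm can. A call is refused whole if a number of a shift passes 41.7 or a number of a turn 0.125, either way. A call with a gripper value outside its range is refused whole. "claw" is the opening, from 0 (shut) to 1 (fully open), set as the call begins (left out, the last holds). The fingers move at their own pace and stop on an object; "newtons" is the grip in N (left out, the last holds). Time passes only in rows, so rows that do not move let the fingers close, or fill a call up. It gives the time, the measured TCP pose, the force, the opening and the grip force at its end, in the units of the state.
- ctrl.get_obs(): the state, without advancing time (a new reading comes with each control period).
- ctrl.camera(name): name is "side" or "top"; returns the picture (480x640x3 uint8, red, green, blue); there is no depth.
- ctrl.camera_model(name): a dict with "K" (3x3 intrinsics, pixels), "R" (3x3) and "t" (3): a world point X has camera coordinates R X + t. Camera axes: x right, y down, z forward; pixel columns grow to the right and rows downward; lengths in mm; the calibration is good to about 2 mm. A picture is of the moment at which its call begins. camera_model takes no time and is no camera call.
- ctrl.close_job(): hands the job in; it is judged then, once.
Trained networks look in the newest picture that a camera, given by its name, has taken for a name from the list of things; names that differ only in an ending like _2 or _b are one class to them, and where a whole thing is asked for, a point or a joint stands for the part that bears it (a point fixed in the world has none). Each returns a list of dicts, best first, with "p" (0 to 1); they miss things now and then, are a little off and sometimes report something else, mostly with a low value. They report only what shows in the picture. A call takes as long as a camera call.
- ctrl.look_for(camera, thing): "point" ([x, y, z] in mm, in world coordinates, good to about 4 mm: the middle of the surface that is visible of it).
- ctrl.trace(camera, thing): "pixels" (480x640 bool, what is visible of it).
- ctrl.mark_of(camera, thing): "point" ([x, y, z] in mm, in world coordinates, good to about 4 mm: a listed point, or the origin of a listed thing).
The state is a dict: "time": time; "q": joint angles; "dq": joint speeds; "tau": joint torques, N m; "position": TCP position; "ee_rot": TCP orientation; "force": force on the tool from outside, world axes, zero at the start; "ft_torque": the same for the moment, N m; "width": opening from 0.0 (shut) to 1.0 (fully open); "finger_force": force on a finger pad.
Only numpy, scipy, OpenCV 4.12 (cv2) and the standard library are available. Lean on these libraries where they do the work, as an engineer would, in place of code of your own. Each camera call takes 0.05 s, during which the arm holds its last target. There are 200 camera calls.

### The job

Pick up the hooked rod by its wooden handle, reach it in under the front of the low plywood paint stand, feel for the pull loop of the hidden nozzle tray and gently draw the tray all the way out to its stop. Then unhook the rod and lay it flat on the table, clear of the loop and the stand. Touch the stand and tray with the rod only, never press on them hard, and leave the other things as they are.

Things in the scene. Friction and masses are not known exactly. Their poses are not given: they have to be found in the camera images.
- hook: Hooked rod, 130 g, flat on the table. Wooden handle 26 mm wide (y), 34 mm tall, from x = -60 to 40 mm; then a steel rod 8 mm thick, 17 mm up, to x = 170 mm, where it turns squarely sideways: a level tip ending at y = 28 mm. Origin: under the handle, at the place to grip, 9 mm behind the centre of mass; x towards the tip, z up. A push of some 10 N at the tip can twist it in the grip.
- hook_tip (a point): Point in the hook's turned tip, 170 mm ahead of the hook's origin, 24 mm to its left (+y) and 17 mm up.
- stand: Low plywood paint stand, fixed. Board 240 mm deep (x), 360 wide (y), its underside 75 and top 90 mm above the table, on two side panels (inner faces at y = +-166 mm, starting 20 mm behind the front edge); open at the front. Origin: middle of the front edge, at table level; x runs in under the board, z up. Under it a steel tray, 150 mm wide, slides along x; its flat upright front is 48 mm tall.
- stand_front (a point): Same point and axes as the stand's origin. The tray's pull loop is an upright bar 8 mm thick, 10 to 60 mm above the table, 40 mm before the tray's front, joined to it only at the bar's ends, so a level tip 20 to 40 mm up enters from either side. The bar stands at x = 55 mm minus joint tray, and unseen anywhere from y = -30 to 30 mm: find it by feel. It does not give sideways.
- tray (a joint): How far the nozzle tray is drawn out towards the front (-x of the stand), in m: 0 fully in, 0.15 at its hard stop. It starts at 0 to 0.015, drags with about 3 N, and stays where it is left. The loop is weak: the rod must never press on stand, tray or loop with more than 15 N.
- can0: Bystander: spray can, 64 mm across, 190 mm tall, standing on the stand's board. Origin under its centre.
- can1: Bystander: spray can, 64 mm across, 190 mm tall, standing on the stand's board. Origin under its centre.
- can2: Bystander: spray can, 64 mm across, 190 mm tall, standing on the stand's board. Origin under its centre.
- tape: Bystander: roll of paper tape lying flat, 100 mm across, 25 mm tall. Origin under its centre.
- jar: Bystander: paint jar, 70 mm across, 90 mm tall. Origin under its centre.
- pot: Bystander: white mixing pot, 80 mm across, 90 mm tall. Origin under its centre.
- scraper: Bystander: flat spatula lying on the table along its x axis.
- brush: Bystander: paint brush lying on the table along its x axis.

How it is judged:
By the outcome, as a careful person would: the job done as asked, in the order asked, and still so for the second after the job is handed in, with the robot touching nothing.
It also fails if it takes over 72 s, if anything falls off the work surface, if the arm or the gripper's body presses on something with over 40 N, if the wrist force passes 120 N, or if a joint passes its speed limit or range.

## Working session

There is one attempt and no reset: what is moved stays moved. The work goes in short steps, Python scripts to look and compute and a tool call to move; the robot and the scene stay as the last step left them, time stands still between calls to the robot, and variables do not carry over. Pictures are saved under pics/ and viewed, at most 10 in all, crops included, and the job is handed in when it is done.

Besides the shell and the picture viewer there is one more tool, called after "Request:" as a command line: name --argument value ..., lists and objects as JSON in quotes. move_arm: Moves the arm, as the interface text tells. Its arguments: {"type":"object","properties":{"increments":{"type":"array"},"claw":{"type":"number"},"newtons":{"type":"number"}},"required":["increments"]}

```bash
mkdir -p pics; ls; python3 - <<'E'
from station import ctrl
import cv2, numpy as np
for c in ("top","side"):
    im=ctrl.camera(c); cv2.imwrite(f"pics/{c}0.png",im[:,:,::-1])
    for n in ("hook","hook_tip","stand","stand_front","can0","tape","jar","pot","scraper","brush"):
        r=ctrl.mark_of(c,n)
        print(c,n,[(np.round(d["point"]).tolist(),round(d["p"],2)) for d in r[:3]])
o=ctrl.get_obs(); print({k:np.round(v,3).tolist() for k,v in o.items()})
E
```

```text
pics
top hook [([446.0, 268.0, 3.0], 0.59)]
top hook_tip [([620.0, 284.0, 17.0], 0.63)]
top stand [([723.0, -24.0, -3.0], 0.65)]
top stand_front []
top can0 [([755.0, 111.0, 87.0], 0.89), ([786.0, -116.0, 91.0], 0.81), ([779.0, -32.0, 89.0], 0.63)]
top tape []
top jar [([603.0, 501.0, -1.0], 0.9), ([410.0, -486.0, 2.0], 0.38)]
top pot [([589.0, -494.0, -2.0], 0.75), ([721.0, -20.0, -1.0], 0.55)]
top scraper [([409.0, -489.0, 0.0], 0.67)]
top brush [([725.0, -20.0, -0.0], 0.66), ([415.0, 494.0, -2.0], 0.6)]
side hook []
side hook_tip [([624.0, 284.0, 13.0], 0.83)]
side stand [([720.0, -18.0, -3.0], 0.63)]
side stand_front [([725.0, -21.0, -2.0], 0.82)]
side can0 [([760.0, 106.0, 92.0], 0.97), ([776.0, -33.0, 90.0], 0.84), ([787.0, -111.0, 90.0], 0.77)]
side tape [([442.0, -296.0, 3.0], 0.83)]
side jar [([608.0, 500.0, 2.0], 0.56)]
side pot [([592.0, -501.0, -2.0], 0.76)]
side scraper [([407.0, -487.0, 6.0], 0.92)]
side brush [([416.0, 496.0, 2.0], 0.91), ([449.0, 271.0, 4.0], 0.47)]
{'time': 1.1, 'q': [1.09, 0.494, 1.345, -0.0, 1.302, -0.096], 'dq': [0.001, 0.001, -0.001, -0.0, 0.0, 0.0], 'tau': [-0.005, -88.206, -38.428, -0.001, 0.001, -0.0], 'position': [234.633, 579.316, 242.294], 'ee_rot': [0.191, 0.982, 0.0, 0.0], 'force': [-0.758, 0.389, 0.361], 'ft_torque': [0.001, 0.01, -0.004], 'finger_force': 0.0, 'width': 0.995}
```

```bash
ls pics
```

```text
side0.png
top0.png
```

View pics/top0.png

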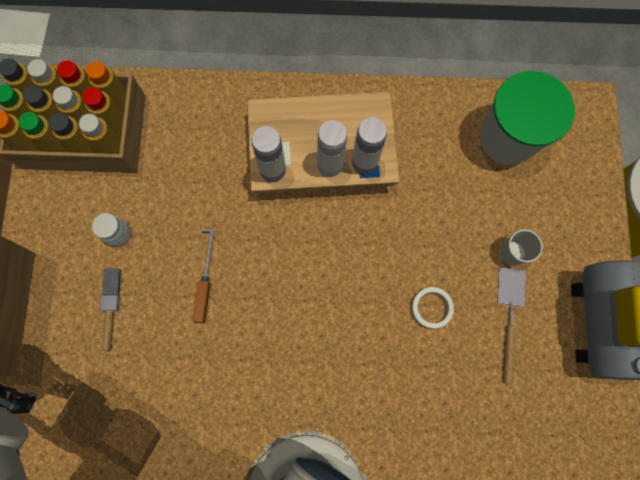

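View pics/side0.png

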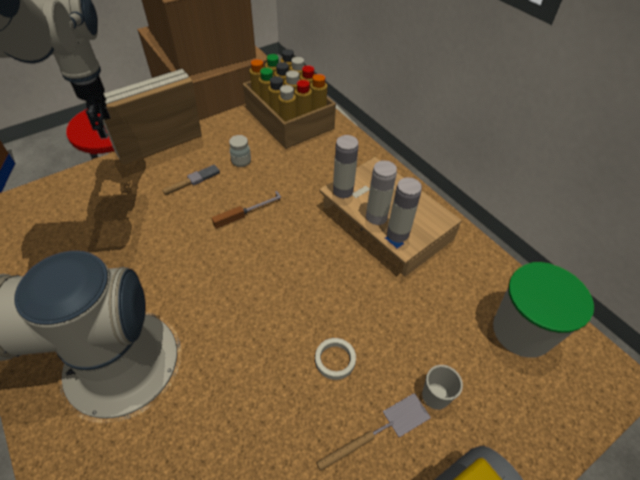

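The top view shows the hook: handle near pixel (202,300), rod up to the tip at (207,231), tip turned left. The stand's front edge runs from about (250,190) to (397,183). The side view agrees, with the hook at (245,212) and the stand front from (322,192) to (402,268). Next I fit the hook and stand poses from the traces.

```bash
cat > fit.py <<'E'
from station import ctrl
import cv2, numpy as np
from scipy.optimize import minimize
S=4
HOOK=[(-60,40,-13,13,0,34),(40,174,-4,4,13,21),(166,174,-4,28,13,21)]
STAND=[(0,240,-180,180,75,90),(20,240,166,180,0,75),(20,240,-180,-166,0,75)]
def corners(b): return np.array([[x,y,z] for x in b[:2] for y in b[2:4] for z in b[4:]],float)
def proj(cam,X):
    m=ctrl.camera_model(cam); c=X@np.array(m["R"]).T+np.array(m["t"]); p=c@np.array(m["K"]).T
    return p[:,:2]/p[:,2:]
def world(p,X):
    c,s=np.cos(p[2]),np.sin(p[2]); return X@np.array([[c,s,0],[-s,c,0],[0,0,1]])+[p[0],p[1],p[3] if len(p)>3 else 0]
def render(cam,boxes,p):
    im=np.zeros((480,640),np.float32); big=np.zeros((480*S,640*S),np.uint8)
    for b in boxes:
        h=cv2.convexHull(((proj(cam,world(p,corners(b)))+.5)*S).astype(np.float32))
        cv2.fillConvexPoly(big,np.round(h*16).astype(np.int32),255,shift=4)
    return cv2.resize(big,(640,480),interpolation=cv2.INTER_AREA)/255.
def fit(masks,boxes,p0,ignore={}):
    def f(v):
        p=np.array([v[0],v[1],v[2]/100]); t=0
        for c,m in masks.items():
            w=1-ignore.get(c,np.zeros((480,640))); r=render(c,boxes,p)
            t+=1-(np.minimum(r,m)*w).sum()/(np.maximum(r,m)*w).sum()
        return t/len(masks)
    v0=np.array([p0[0],p0[1],p0[2]*100])
    r=minimize(f,v0,method="Nelder-Mead",options=dict(initial_simplex=v0+np.vstack([np.zeros(3),np.diag([8,8,6])]),xatol=.1,fatol=1e-4,maxiter=150))
    return np.array([r.x[0],r.x[1],r.x[2]/100]),r.fun
E
python3 - <<'E'
from fit import *
def tr(c,n):
    return [d["pixels"] for d in ctrl.trace(c,n) if d["p"]>.3]
H={};St={};Ig={}
for c in ("top","side"):
    ctrl.camera(c)
    h=tr(c,"hook"); s=tr(c,"stand"); k=tr(c,"can0")
    for nm,l in (("hook",h),("stand",s),("can",k)): print(c,nm,[(int(m.sum()),np.round(np.argwhere(m).mean(0)).tolist()) for m in l])
    if h: H[c]=h[0].astype(float)
    if s: St[c]=s[0].astype(float)
    Ig[c]=cv2.dilate(np.any(k,axis=0).astype(np.uint8),np.ones((5,5))).astype(float) if k else np.zeros((480,640))
for ms,b,p0,ig in ((H,HOOK,(447,269,-.05),{}),(St,STAND,(722,-20,.03),Ig)):
    for sub in [ms]+[{c:m} for c,m in ms.items()]:
        p,e=fit(sub,b,p0,ig); print(list(sub),p.round(3),round(e,3))
E
```

```text
top hook [(651, [292.0, 202.0]), (1113, [247.0, 521.0])]
top stand [(9026, [138.0, 320.0])]
top can [(1460, [145.0, 368.0]), (1446, [153.0, 268.0]), (1464, [147.0, 331.0])]
side hook [(502, [214.0, 233.0])]
side stand [(4773, [221.0, 399.0])]
side can [(1423, [191.0, 381.0]), (1308, [166.0, 345.0])]
['top', 'side'] [ 4.49727e+02  2.71727e+02 -6.90000e-02] 0.238
['top'] [ 4.53005e+02  2.71122e+02 -5.70000e-02] 0.255
['side'] [ 4.48883e+02  2.72092e+02 -7.40000e-02] 0.207
['top', 'side'] [ 7.21951e+02 -1.97270e+01  9.30000e-02] 0.151
['top'] [ 7.22355e+02 -1.99030e+01  9.60000e-02] 0.031
['side'] [ 7.20728e+02 -1.94000e+01  9.50000e-02] 0.269
```

Request:
move_arm --increments '[-25,-17,0,0,0,0,-25,-17,0,0,0,0,-25,-17,0,0,0,0,-25,-17,0,0,0,0,-25,-17,0,0,0,0,-25,-17,0,0,0,0,-25,-17,0,0,0,0,-25,-17,0,0,0,0]' --claw 1

```text
time: 2.17
position: [369.5, 376.9, 242.4]
ee_rot: [0.191, 0.982, 0.0, 0.0]
force: [-0.0, 0.9, -1.1]
width: 1.0
finger_force: 0.0
```

Request:
move_arm --increments '[-23,-14,20,0,0,0,-23,-14,20,0,0,0,-23,-14,20,0,0,0,-23,-14,20,0,0,0,-22,-13,20,0,0,0,0,0,10,0,0,-0.106,0,0,10,0,0,-0.106,0,0,10,0,0,-0.106]'

```text
time: 2.83
position: [449.0, 270.9, 111.6]
ee_rot: [0.031, 1.0, -0.0, -0.0]
force: [0.7, 0.8, 1.3]
width: 1.002
finger_force: 0.0
```

```bash
cat > go.py <<'E'
from station import ctrl
import numpy as np
from scipy.spatial.transform import Rotation as R
ST=np.array([722.,-20.,.095])
def w2s(p):
    c,s=np.cos(ST[2]),np.sin(ST[2]); d=np.array(p[:2])-ST[:2]; return np.array([c*d[0]+s*d[1],-s*d[0]+c*d[1]])
def s2w(p):
    c,s=np.cos(ST[2]),np.sin(ST[2]); return ST[:2]+[c*p[0]-s*p[1],s*p[0]+c*p[1]]
def delta(pos,yaw):
    "tool-axis shift (before turning) and turn to put the TCP at pos with the tool's -x at yaw"
    o=ctrl.get_obs(); r=R.from_quat(o["ee_rot"]); M=np.column_stack([[-np.cos(yaw),-np.sin(yaw),0],[-np.sin(yaw),np.cos(yaw),0],[0,0,-1]])
    rv=(r.inv()*R.from_matrix(M)).as_rotvec(); sh=r.inv().apply(np.array(pos)-o["position"])
    sh2=R.from_matrix(M).inv().apply(np.array(pos)-o["position"])
    print("t",round(o["time"],2),"pos",np.round(o["position"],1),"F",np.round(o["force"],1),"w",round(o["width"],3),"ff",round(o["finger_force"],1))
    print("shift(cur axes)",sh.round(1),"turn",rv.round(3),"shift(axes after turn)",sh2.round(1))
E
python3 -c "
from go import *
delta((449,271.5,14),-.067)"
```

```text
t 2.83 pos [449.  270.9 111.6] F [0.7 0.8 1.3] w 1.002 ff 0.0
shift(cur axes) [ 0.1  0.6 97.6] turn [-0.    -0.     0.004] shift(axes after turn) [ 0.1  0.6 97.6]
```

Request:
move_arm --increments '[0,0.6,20,0,0,0,0,0,20,0,0,0,0,0,20,0,0,0,0,0,15,0,0,0,0,0,10,0,0,0,0,0,7,0,0,0,0,0,5,0,0,0,0,0,0,0,0,0]'

```text
time: 3.5
position: [448.7, 272.0, 14.9]
ee_rot: [0.033, 0.999, -0.0, -0.0]
force: [-0.9, 0.1, -0.1]
width: 1.001
finger_force: 0.0
```

Request:
move_arm --increments '[0,0,0,0,0,0,0,0,0,0,0,0,0,0,0,0,0,0,0,0,0,0,0,0,0,0,0,0,0,0,0,0,0,0,0,0,0,0,0,0,0,0,0,0,0,0,0,0]' --claw 0 --newtons 100

```text
time: 4.17
position: [448.9, 272.1, 15.9]
ee_rot: [0.033, 0.999, 0.0, 0.0]
force: [-1.7, -0.0, 11.2]
width: 0.285
finger_force: 99.3
```

Request:
move_arm --increments '[0,0,-4,0,0,0,0,0,-8,0,0,0,0,0,-8,0,0,0,-5,-20,-8,0,0,0,-10,-30,0,0,0,0,-10,-32,0,0,0,0,-10,-32,0,0,0,0,-10,-32,0,0,0,0]'

```text
time: 4.83
position: [484.2, 122.0, 44.1]
ee_rot: [0.033, 0.999, 0.0, 0.0]
force: [1.0, 0.5, -1.1]
width: 0.286
finger_force: 98.3
```

Request:
move_arm --increments '[-10,-32,0,0,0,0,-10,-32,0,0,0,0,-10,-32,0,0,0,0,-10,-32,0,0,0,0,-10,-32,0,0,0,0,-10,-32,0,0,0,0,0,-32,0,0,0,-0.08,0,0,0,0,0,-0.082]'

```text
time: 5.5
position: [529.8, -109.3, 44.2]
ee_rot: [-0.048, 0.999, -0.001, 0.001]
force: [0.5, -0.1, -1.4]
width: 0.284
finger_force: 98.4
```

```bash
cat > chk.py <<'E'
from fit import *
from go import *
def chk(dz,pics=None):
    o=ctrl.get_obs(); B=[(a,b,c,d,e+dz,f+dz) for a,b,c,d,e,f in HOOK]; M={}
    r=R.from_quat(o["ee_rot"]).as_matrix(); yaw=np.arctan2(-r[1,0],-r[0,0]); print("tcp",o["position"].round(1) if hasattr(o["position"],"round") else o["position"],"yaw",yaw.round(3),"F",np.round(o["force"],1))
    for c in ("top","side"):
        im=ctrl.camera(c)
        if pics: cv2.imwrite(f"pics/{c}_{pics}.png",im[:,:,::-1])
        print(c,"tip",[(np.round(d["point"],0).tolist(),w2s(d["point"]).round(1).tolist(),round(d["p"],2)) for d in ctrl.mark_of(c,"hook_tip")[:2]],"origin",[(np.round(d["point"],0).tolist(),round(d["p"],2)) for d in ctrl.mark_of(c,"hook")[:2]],"sf",[(np.round(d["point"],0).tolist(),round(d["p"],2)) for d in ctrl.mark_of(c,"stand_front")[:1]])
    p=np.array([*o["position"][:2],yaw]); t=world(p,np.array([[170,24,17+dz]]))[0]; print("expected tip",t.round(1),w2s(t).round(1))
E
python3 -c "
from chk import *
chk(28,'a')"
```

```text
tcp [ 529.8 -109.3   44.2] yaw 0.095 F [ 0.5 -0.1 -1.4]
top tip [] origin [] sf []
side tip [([697.0, -64.0, 47.0], [-29.4, -41.6], 0.8)] origin [([532.0, -103.0, 31.0], 0.77)] sf [([721.0, -17.0, -3.0], 0.64)]
expected tip [696.7 -69.2  45. ] [-29.8 -46.6]
```

View pics/top_a.png

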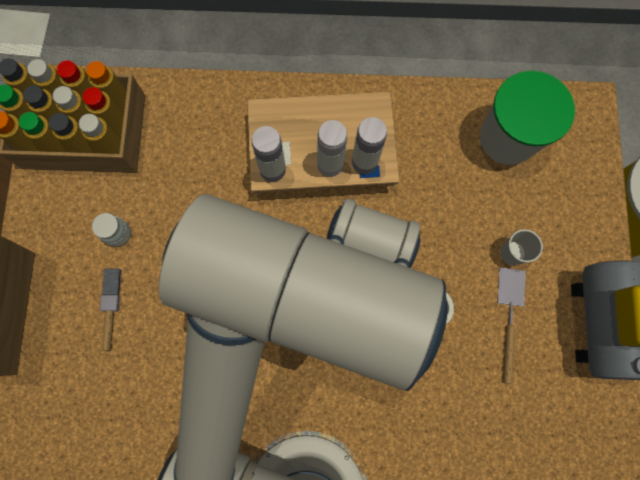

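The arm hides the hook from the top camera, and nothing else has moved. The side network puts the tip at stand (-29,-42), z 47, as expected. I'll lower it 14 mm and go in.

Request:
move_arm --increments '[0,-2,7,0,0,0,0,-2,7,0,0,0,-12,0,0,0,0,0,-12,0,0,0,0,0,-12,0,0,0,0,0,-12,0,0,0,0,0,-10,0,0,0,0,0,0,0,0,0,0,0]'

```text
time: 6.57
position: [588.6, -102.6, 28.5]
ee_rot: [-0.048, 0.999, -0.0, 0.001]
force: [0.2, 0.7, -0.7]
width: 0.29
finger_force: 98.4
```

Request:
move_arm --increments '[-6,0,0,0,0,0,-6,0,0,0,0,0,-6,0,0,0,0,0,-6,0,0,0,0,0,-5,0,0,0,0,0,-5,0,0,0,0,0,-5,0,0,0,0,0,0,0,0,0,0,0]'

```text
time: 7.23
position: [626.8, -98.9, 29.4]
ee_rot: [-0.048, 0.999, -0.0, 0.0]
force: [-1.3, 0.1, -1.4]
width: 0.287
finger_force: 98.4
```

```bash
python3 -c "
from chk import *
chk(13)"
```

```text
tcp [626.8 -98.9  29.4] yaw 0.095 F [-1.3  0.1 -1.4]
top tip [] origin [] sf []
side tip [([792.0, -60.0, 29.0], [65.9, -46.7], 0.82), ([440.0, -291.0, 2.0], [-306.4, -243.2], 0.43)] origin [([630.0, -98.0, 15.0], 0.82)] sf [([588.0, -500.0, 2.0], 0.22)]
expected tip [793.8 -58.8  30. ] [ 67.8 -45.4]
```

Request:
move_arm --increments '[0,1,0,0,0,0,0,1,0,0,0,0,0,1,0,0,0,0,0,1,0,0,0,0,0,1,0,0,0,0,0,1,0,0,0,0,0,1,0,0,0,0,0,1,0,0,0,0]'

```text
time: 8.3
position: [625.0, -90.8, 29.3]
ee_rot: [-0.048, 0.999, -0.0, 0.0]
force: [-1.0, 0.7, -1.7]
width: 0.285
finger_force: 98.4
```

Request:
move_arm --increments '[0,1,0,0,0,0,0,1,0,0,0,0,0,1,0,0,0,0,0,1,0,0,0,0,0,1,0,0,0,0,0,1,0,0,0,0,0,1,0,0,0,0,0,1,0,0,0,0]'

```text
time: 8.97
position: [624.2, -82.9, 29.3]
ee_rot: [-0.048, 0.999, -0.0, 0.0]
force: [0.5, 0.8, -1.7]
width: 0.288
finger_force: 98.4
```

Request:
move_arm --increments '[0,1,0,0,0,0,0,1,0,0,0,0,0,1,0,0,0,0,0,1,0,0,0,0,0,1,0,0,0,0,0,1,0,0,0,0,0,1,0,0,0,0,0,1,0,0,0,0]'

```text
time: 9.63
position: [623.4, -74.9, 29.3]
ee_rot: [-0.048, 0.999, 0.0, -0.0]
force: [-0.1, 0.2, -1.3]
width: 0.283
finger_force: 98.4
```

Request:
move_arm --increments '[0,1,0,0,0,0,0,1,0,0,0,0,0,1,0,0,0,0,0,1,0,0,0,0,0,1,0,0,0,0,0,1,0,0,0,0,0,1,0,0,0,0,0,1,0,0,0,0]'

```text
time: 10.3
position: [622.7, -67.0, 29.3]
ee_rot: [-0.048, 0.999, 0.0, -0.0]
force: [-0.5, 1.2, -1.6]
width: 0.286
finger_force: 98.4
```

Request:
move_arm --increments '[0,1,0,0,0,0,0,1,0,0,0,0,0,1,0,0,0,0,0,1,0,0,0,0,0,1,0,0,0,0,0,1,0,0,0,0,0,0,0,0,0,0,0,0,0,0,0,0]'

```text
time: 10.97
position: [622.1, -61.0, 29.3]
ee_rot: [-0.048, 0.999, -0.0, 0.0]
force: [1.0, -0.3, -1.5]
width: 0.284
finger_force: 98.4
```

Request:
move_arm --increments '[0,1,0,0,0,0,0,1,0,0,0,0,0,1,0,0,0,0,0,1,0,0,0,0,0,1,0,0,0,0,0,1,0,0,0,0,0,0,0,0,0,0,0,0,0,0,0,0]'

```text
time: 11.63
position: [621.6, -55.1, 29.3]
ee_rot: [-0.048, 0.999, -0.0, 0.0]
force: [-0.0, 0.2, 0.2]
width: 0.286
finger_force: 98.4
```

Request:
move_arm --increments '[0,1,0,0,0,0,0,1,0,0,0,0,0,1,0,0,0,0,0,1,0,0,0,0,0,1,0,0,0,0,0,1,0,0,0,0,0,0,0,0,0,0,0,0,0,0,0,0]'

```text
time: 12.3
position: [621.0, -49.1, 29.3]
ee_rot: [-0.048, 0.999, -0.0, 0.0]
force: [-0.0, -0.2, -1.2]
width: 0.288
finger_force: 98.4
```

Request:
move_arm --increments '[0,1,0,0,0,0,0,1,0,0,0,0,0,1,0,0,0,0,0,1,0,0,0,0,0,1,0,0,0,0,0,1,0,0,0,0,0,0,0,0,0,0,0,0,0,0,0,0]'

```text
time: 12.97
position: [620.4, -43.1, 29.3]
ee_rot: [-0.048, 0.999, -0.0, 0.0]
force: [-0.6, 0.1, -1.0]
width: 0.286
finger_force: 98.4
```

Request:
move_arm --increments '[0,1,0,0,0,0,0,1,0,0,0,0,0,1,0,0,0,0,0,1,0,0,0,0,0,1,0,0,0,0,0,1,0,0,0,0,0,0,0,0,0,0,0,0,0,0,0,0]'

```text
time: 13.63
position: [619.9, -37.2, 29.3]
ee_rot: [-0.048, 0.999, -0.0, 0.0]
force: [0.4, 0.4, -1.3]
width: 0.287
finger_force: 98.4
```

Request:
move_arm --increments '[0,1,0,0,0,0,0,1,0,0,0,0,0,1,0,0,0,0,0,1,0,0,0,0,0,1,0,0,0,0,0,1,0,0,0,0,0,0,0,0,0,0,0,0,0,0,0,0]'

```text
time: 14.3
position: [619.3, -31.2, 29.3]
ee_rot: [-0.048, 0.999, -0.0, 0.0]
force: [0.4, -0.5, -1.8]
width: 0.285
finger_force: 98.4
```

Request:
move_arm --increments '[0,1,0,0,0,0,0,1,0,0,0,0,0,1,0,0,0,0,0,1,0,0,0,0,0,1,0,0,0,0,0,1,0,0,0,0,0,0,0,0,0,0,0,0,0,0,0,0]'

```text
time: 14.97
position: [618.7, -25.2, 29.3]
ee_rot: [-0.048, 0.999, -0.0, 0.0]
force: [-0.3, 0.6, -0.6]
width: 0.291
finger_force: 98.4
```

Request:
move_arm --increments '[0,1,0,0,0,0,0,1,0,0,0,0,0,1,0,0,0,0,0,1,0,0,0,0,0,1,0,0,0,0,0,1,0,0,0,0,0,0,0,0,0,0,0,0,0,0,0,0]'

```text
time: 15.63
position: [618.1, -19.2, 29.3]
ee_rot: [-0.048, 0.999, -0.0, -0.0]
force: [-1.5, -0.3, -1.3]
width: 0.292
finger_force: 98.4
```

```bash
python3 -c "
from chk import *
chk(13,'b'); print(ctrl.get_obs()['ft_torque'])"
```

```text
tcp [618.1 -19.2  29.3] yaw 0.095 F [-1.5 -0.3 -1.3]
top tip [] origin [] sf []
side tip [] origin [([617.0, -20.0, 14.0], 0.82)] sf [([619.0, -17.0, 15.0], 0.27)]
expected tip [785.1  20.9  30. ] [66.7 34.7]
[ 0.03444402 -0.00725267 -0.01937168]
```

View pics/side_b.png

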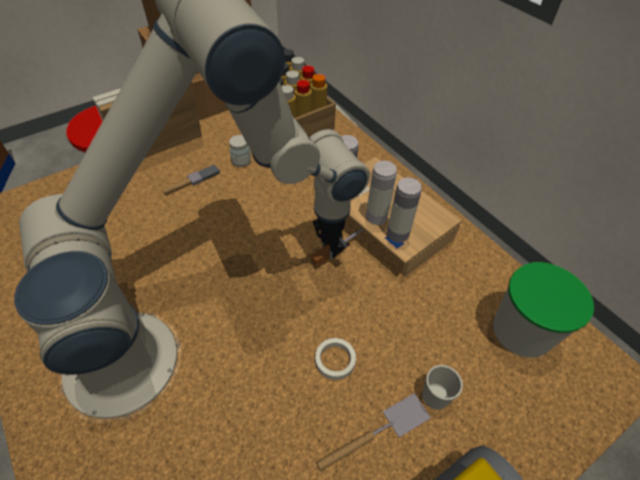

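The side view shows the rod running straight in under the board at about (350,238), with no contact yet. I'll keep feeling.

Request:
move_arm --increments '[0,1,0,0,0,0,0,1,0,0,0,0,0,1,0,0,0,0,0,1,0,0,0,0,0,1,0,0,0,0,0,1,0,0,0,0,0,0,0,0,0,0,0,0,0,0,0,0]'

```text
time: 16.7
position: [617.6, -13.7, 29.3]
ee_rot: [-0.047, 0.999, -0.0, 0.0]
force: [-0.4, -5.4, -1.6]
width: 0.293
finger_force: 98.5
```

Contact at 5.4 N, so the bar is near stand y = 24. I'll back off 4 mm and start drawing gently.

Request:
move_arm --increments '[0,-2,0,0,0,0,0,-2,0,0,0,0,1,0,0,0,0,0,1,0,0,0,0,0,1,0,0,0,0,0,1,0,0,0,0,0,1,0,0,0,0,0,1,0,0,0,0,0]'

```text
time: 17.37
position: [611.8, -17.8, 29.3]
ee_rot: [-0.048, 0.999, -0.0, -0.0]
force: [-0.2, -0.1, -1.5]
width: 0.286
finger_force: 98.4
```

Request:
move_arm --increments '[1,0,0,0,0,0,1,0,0,0,0,0,1,0,0,0,0,0,1,0,0,0,0,0,1,0,0,0,0,0,1,0,0,0,0,0,1,0,0,0,0,0,1,0,0,0,0,0]'

```text
time: 18.03
position: [603.9, -18.6, 29.3]
ee_rot: [-0.048, 0.999, 0.0, -0.0]
force: [-0.2, 0.9, -0.4]
width: 0.285
finger_force: 98.4
```

Request:
move_arm --increments '[1,0,0,0,0,0,1,0,0,0,0,0,1,0,0,0,0,0,1,0,0,0,0,0,1,0,0,0,0,0,1,0,0,0,0,0,1,0,0,0,0,0,1,0,0,0,0,0]'

```text
time: 18.7
position: [596.4, -19.4, 29.4]
ee_rot: [-0.048, 0.999, -0.0, 0.0]
force: [2.6, 1.2, -1.3]
width: 0.282
finger_force: 98.5
```

Request:
move_arm --increments '[1.5,0,0,0,0,0,2,0,0,0,0,0,2,0,0,0,0,0,2,0,0,0,0,0,2,0,0,0,0,0,2,0,0,0,0,0,2,0,0,0,0,0,2,0,0,0,0,0]'

```text
time: 19.37
position: [580.4, -20.9, 29.3]
ee_rot: [-0.048, 0.999, -0.0, 0.0]
force: [2.9, 0.1, -1.7]
width: 0.29
finger_force: 98.5
```

Request:
move_arm --increments '[2,0,0,0,0,0,2,0,0,0,0,0,2,0,0,0,0,0,2,0,0,0,0,0,2,0,0,0,0,0,2,0,0,0,0,0,2,0,0,0,0,0,2,0,0,0,0,0]'

```text
time: 20.03
position: [564.5, -22.4, 29.3]
ee_rot: [-0.048, 0.999, -0.0, 0.0]
force: [2.2, 0.0, -0.3]
width: 0.287
finger_force: 98.5
```

Request:
move_arm --increments '[2,0,0,0,0,0,2,0,0,0,0,0,2,0,0,0,0,0,2,0,0,0,0,0,2,0,0,0,0,0,2,0,0,0,0,0,2,0,0,0,0,0,2,0,0,0,0,0]'

```text
time: 20.7
position: [548.6, -23.9, 29.3]
ee_rot: [-0.048, 0.999, 0.0, 0.0]
force: [3.3, -0.6, -2.0]
width: 0.288
finger_force: 98.5
```

Request:
move_arm --increments '[2,0,0,0,0,0,2,0,0,0,0,0,2,0,0,0,0,0,2,0,0,0,0,0,2,0,0,0,0,0,2,0,0,0,0,0,2,0,0,0,0,0,2,0,0,0,0,0]'

```text
time: 21.37
position: [532.6, -25.5, 29.3]
ee_rot: [-0.048, 0.999, -0.0, -0.0]
force: [3.0, -0.2, -2.4]
width: 0.288
finger_force: 98.5
```

Request:
move_arm --increments '[2,0,0,0,0,0,2,0,0,0,0,0,2,0,0,0,0,0,2,0,0,0,0,0,2,0,0,0,0,0,2,0,0,0,0,0,2,0,0,0,0,0,2,0,0,0,0,0]'

```text
time: 22.03
position: [516.7, -27.0, 29.3]
ee_rot: [-0.048, 0.999, 0.0, -0.0]
force: [3.3, -0.4, -2.2]
width: 0.287
finger_force: 98.5
```

Request:
move_arm --increments '[2,0,0,0,0,0,2,0,0,0,0,0,2,0,0,0,0,0,2,0,0,0,0,0,2,0,0,0,0,0,2,0,0,0,0,0,2,0,0,0,0,0,2,0,0,0,0,0]'

```text
time: 22.7
position: [500.8, -28.5, 29.3]
ee_rot: [-0.048, 0.999, -0.0, 0.0]
force: [2.9, 0.5, -1.6]
width: 0.289
finger_force: 98.5
```

```bash
python3 -c "
from chk import *
chk(13,'c')"
```

```text
tcp [500.8 -28.5  29.3] yaw 0.095 F [ 2.9  0.5 -1.6]
top tip [] origin [] sf [([717.0, -18.0, -6.0], 0.87)]
side tip [([669.0, 12.0, 30.0], [-49.4, 37.2], 0.96), ([724.0, -18.0, -2.0], [2.3, 2.2], 0.36)] origin [([505.0, -26.0, 18.0], 0.86), ([778.0, -32.0, 89.0], 0.63)] sf [([722.0, -19.0, -5.0], 0.73)]
expected tip [667.8  11.6  30. ] [-51.   36.6]
```

View pics/side_c.png

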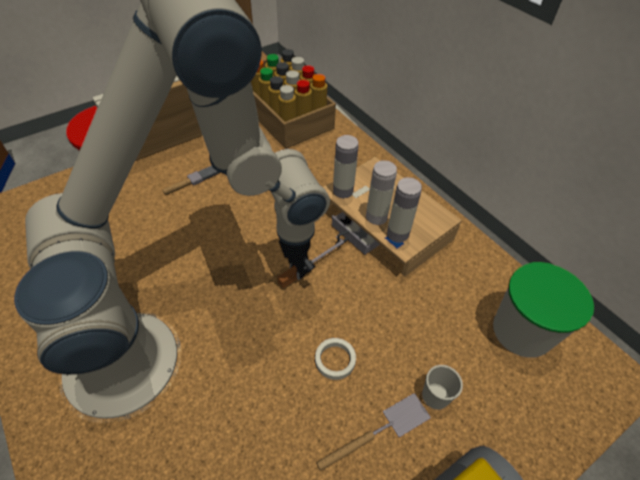

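The tray is out with its front at about (350,232) and the hook in the loop near (340,240). The tip is at stand x = -50, with about 36 mm left to go.

Request:
move_arm --increments '[2,0,0,0,0,0,2,0,0,0,0,0,2,0,0,0,0,0,2,0,0,0,0,0,2,0,0,0,0,0,2,0,0,0,0,0,2,0,0,0,0,0,2,0,0,0,0,0]'

```text
time: 23.77
position: [484.9, -30.0, 29.3]
ee_rot: [-0.048, 0.999, -0.0, 0.0]
force: [1.7, 0.4, -1.8]
width: 0.287
finger_force: 98.5
```

Request:
move_arm --increments '[1.5,0,0,0,0,0,1.5,0,0,0,0,0,1.5,0,0,0,0,0,1.5,0,0,0,0,0,1,0,0,0,0,0,1,0,0,0,0,0,1,0,0,0,0,0,1,0,0,0,0,0]'

```text
time: 24.43
position: [475.1, -30.9, 29.3]
ee_rot: [-0.048, 0.999, -0.0, 0.0]
force: [2.5, 0.0, -1.5]
width: 0.289
finger_force: 98.5
```

Request:
move_arm --increments '[0.5,0,0,0,0,0,0.5,0,0,0,0,0,0.5,0,0,0,0,0,0.5,0,0,0,0,0,0.5,0,0,0,0,0,0.5,0,0,0,0,0,0,0,0,0,0,0,0,0,0,0,0,0]'

```text
time: 25.1
position: [472.0, -31.2, 29.2]
ee_rot: [-0.048, 0.999, 0.0, -0.0]
force: [3.1, -0.5, -1.3]
width: 0.291
finger_force: 98.5
```

Request:
move_arm --increments '[0.5,0,0,0,0,0,0.5,0,0,0,0,0,0.5,0,0,0,0,0,0.5,0,0,0,0,0,0.5,0,0,0,0,0,0,0,0,0,0,0,0,0,0,0,0,0,0,0,0,0,0,0]'

```text
time: 25.77
position: [469.5, -31.5, 29.3]
ee_rot: [-0.048, 0.999, 0.0, -0.0]
force: [1.2, -0.5, -1.6]
width: 0.286
finger_force: 98.5
```

Request:
move_arm --increments '[0.5,0,0,0,0,0,0.5,0,0,0,0,0,0.5,0,0,0,0,0,0.5,0,0,0,0,0,0.5,0,0,0,0,0,0,0,0,0,0,0,0,0,0,0,0,0,0,0,0,0,0,0]'

```text
time: 26.43
position: [467.0, -31.7, 29.3]
ee_rot: [-0.048, 0.999, 0.0, -0.0]
force: [1.9, -0.1, -0.5]
width: 0.283
finger_force: 98.5
```

Request:
move_arm --increments '[0.5,0,0,0,0,0,0.5,0,0,0,0,0,0.5,0,0,0,0,0,0.5,0,0,0,0,0,0.5,0,0,0,0,0,0,0,0,0,0,0,0,0,0,0,0,0,0,0,0,0,0,0]'

```text
time: 27.1
position: [464.5, -31.9, 29.3]
ee_rot: [-0.048, 0.999, 0.0, -0.0]
force: [2.4, 0.4, -1.4]
width: 0.288
finger_force: 98.5
```

Request:
move_arm --increments '[0.5,0,0,0,0,0,0.5,0,0,0,0,0,0.5,0,0,0,0,0,0.5,0,0,0,0,0,0,0,0,0,0,0,0,0,0,0,0,0,0,0,0,0,0,0,0,0,0,0,0,0]'

```text
time: 27.77
position: [463.0, -32.2, 29.3]
ee_rot: [-0.048, 0.999, -0.0, 0.0]
force: [5.1, 0.7, -1.1]
width: 0.287
finger_force: 98.5
```

Request:
move_arm --increments '[0.5,0,0,0,0,0,0.3,0,0,0,0,0,0,0,0,0,0,0,0,0,0,0,0,0,0,0,0,0,0,0,0,0,0,0,0,0,0,0,0,0,0,0,0,0,0,0,0,0,0]'

```text
invalid input at $.increments: expected a multiple of 6 numbers
```

Request:
move_arm --increments '[0.5,0,0,0,0,0,0.3,0,0,0,0,0,0,0,0,0,0,0,0,0,0,0,0,0,0,0,0,0,0,0,0,0,0,0,0,0,0,0,0,0,0,0,0,0,0,0,0,0]'

```text
time: 28.43
position: [462.8, -32.3, 29.4]
ee_rot: [-0.048, 0.999, -0.0, 0.001]
force: [7.8, 1.7, -3.1]
width: 0.286
finger_force: 98.4
```

At the stop: 7.8 N with no further motion. Now unhooking: forward 10 mm, then 48 mm to the right.

Request:
move_arm --increments '[-1,0,0,0,0,0,-2,0,0,0,0,0,-3,0,0,0,0,0,-4,0,0,0,0,0,0,0,0,0,0,0,0,-1,0,0,0,0,0,-2,0,0,0,0,0,-3,0,0,0,0]'

```text
time: 29.1
position: [472.1, -37.3, 29.2]
ee_rot: [-0.048, 0.999, 0.0, -0.0]
force: [0.5, -1.1, -1.5]
width: 0.29
finger_force: 98.5
```

Request:
move_arm --increments '[0,-4,0,0,0,0,0,-5,0,0,0,0,0,-5,0,0,0,0,0,-5,0,0,0,0,0,-5,0,0,0,0,0,-6,0,0,0,0,0,-6,0,0,0,0,0,-6,0,0,0,0]'

```text
time: 29.77
position: [476.4, -79.7, 29.3]
ee_rot: [-0.048, 0.999, -0.0, -0.0]
force: [-0.5, -0.0, -0.5]
width: 0.289
finger_force: 98.5
```

```bash
python3 -c "
from chk import *
chk(13,'d')
im=cv2.imread('pics/side_d.png')[150:330,230:470]; cv2.imwrite('pics/side_d2.png',cv2.resize(im,None,fx=3,fy=3,interpolation=cv2.INTER_CUBIC))
delta((440,-130,17),.0)"
```

```text
tcp [476.4 -79.7  29.3] yaw 0.095 F [-0.5 -0.  -0.5]
top tip [([644.0, -38.0, 29.0], [-79.5, -10.2], 0.46)] origin [] sf [([719.0, -18.0, -4.0], 0.56)]
side tip [([646.0, -40.0, 28.0], [-77.9, -12.3], 0.63)] origin [([476.0, -78.0, 17.0], 0.83)] sf [([722.0, -18.0, -4.0], 0.91)]
expected tip [643.4 -39.7  30. ] [-80.2 -12.1]
t 30.17 pos [476.3 -78.8  29.3] F [ 0.6 -0.2 -1. ] w 0.292 ff 98.5
shift(cur axes) [ 41.  -47.5  12.3] turn [ 0.    -0.     0.095] shift(axes after turn) [ 36.3 -51.2  12.3]
```

View pics/side_d2.png

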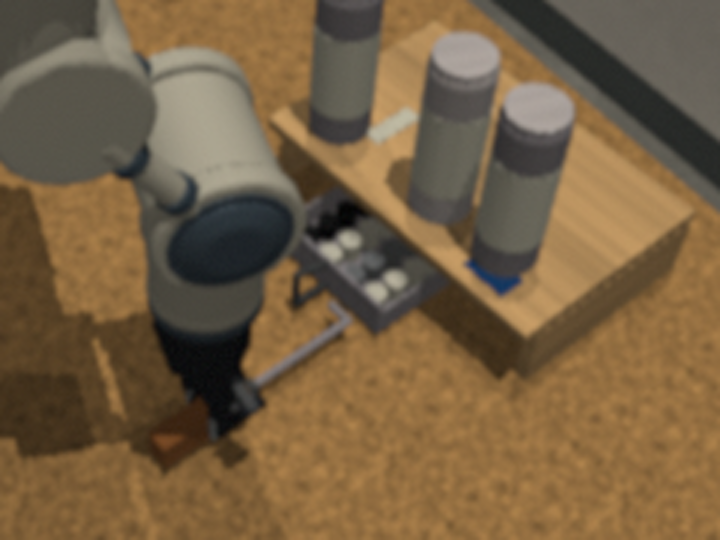

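The crop shows the tray fully out. The loop is at (300,290) and the hook tip at (340,310), free to its right. Next I retreat, turn square and lower.

Request:
move_arm --increments '[5,0,0,0,0,0,8,-4,0,0,0,0,8,-8,0,0,0,0,8,-8,0,0,0,0,8,-8,0,0,0,0,8,-8,0,0,0,0,0,-8,0,0,0,0.045,0,-4,0,0,0,0.05]'

```text
time: 30.83
position: [435.2, -132.7, 29.3]
ee_rot: [0.001, 1.0, -0.0, -0.0]
force: [-0.0, 0.2, -1.5]
width: 0.288
finger_force: 98.5
```

Request:
move_arm --increments '[0,0,3,0,0,0,0,0,3,0,0,0,0,0,2,0,0,0,0,0,2,0,0,0,0,0,1,0,0,0,0,0,0.5,0,0,0,0,0,0.5,0,0,0,0,0,0,0,0,0]'

```text
time: 31.5
position: [436.0, -131.0, 17.2]
ee_rot: [-0.0, 1.0, 0.0, -0.0]
force: [0.6, -0.4, -1.2]
width: 0.284
finger_force: 98.5
```

Request:
move_arm --increments '[0,0,0.4,0,0,0,0,0,0.4,0,0,0,0,0,0.4,0,0,0,0,0,0.3,0,0,0,0,0,0,0,0,0,0,0,0,0,0,0,0,0,0,0,0,0,0,0,0,0,0,0]'

```text
time: 32.17
position: [436.0, -131.1, 15.9]
ee_rot: [-0.0, 1.0, -0.0, 0.0]
force: [-0.6, -0.4, 5.3]
width: 0.289
finger_force: 99.5
```

Request:
move_arm --increments '[0,0,0,0,0,0,0,0,0,0,0,0,0,0,0,0,0,0,0,0,0,0,0,0,0,0,0,0,0,0,0,0,0,0,0,0,0,0,0,0,0,0,0,0,0,0,0,0]' --claw 1

```text
time: 32.83
position: [436.0, -131.1, 15.8]
ee_rot: [-0.0, 1.0, 0.0, 0.0]
force: [0.2, 0.1, 0.7]
width: 0.999
finger_force: 0.0
```

Request:
move_arm --increments '[0,0,-5,0,0,0,0,0,-10,0,0,0,0,0,-20,0,0,0,0,0,-25,0,0,0,0,0,-30,0,0,0,0,0,-30,0,0,0,0,0,-30,0,0,0,0,0,-30,0,0,0]'

```text
time: 33.5
position: [435.5, -130.9, 197.7]
ee_rot: [-0.0, 1.0, -0.0, 0.0]
force: [0.6, 1.1, 0.2]
width: 0.998
finger_force: 0.0
```

```bash
python3 -c "
from chk import *
chk(0,'e')
print([(n,[(c,np.round(d['point']).tolist()) for c in ('top','side') for d in ctrl.mark_of(c,n)[:1]]) for n in ('tape',)])"
```

```text
tcp [ 435.5 -130.9  197.7] yaw 0.0 F [0.6 1.1 0.2]
top tip [] origin [([436.0, -128.0, 0.0], 0.66)] sf [([718.0, -19.0, -4.0], 0.56)]
side tip [] origin [([440.0, -130.0, 3.0], 0.69)] sf [([723.0, -19.0, -2.0], 0.66)]
expected tip [ 605.5 -106.8   17. ] [-124.2  -75.4]
[('tape', [('top', [443.0, -290.0, 6.0]), ('side', [441.0, -292.0, 0.0])])]
```

View pics/side_e.png

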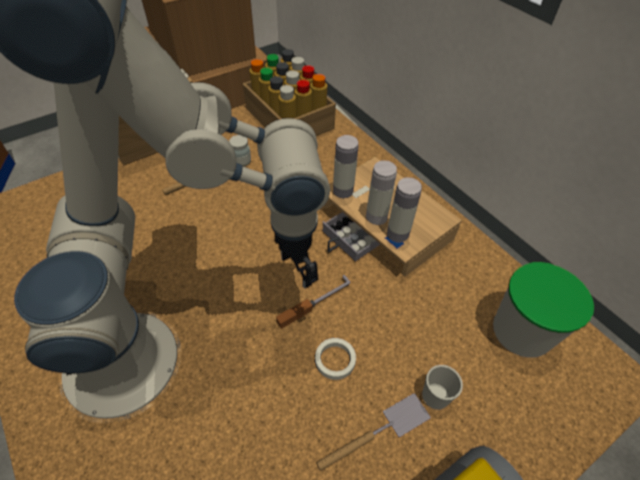

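The rod lies flat, with its handle at (295,314) and tip at (347,281). It is well clear of the loop at (332,243), and the tray is out. The gripper is clear too, so I'm handing in.

```bash
python3 -c "
from station import ctrl
print(ctrl.close_job())"
```

```text
the job is handed in; nothing more can be done
None
```

The job is handed in: the tray is drawn out to its stop (about 8 N at the stop, the highest force reading on the tray), and the unhooked rod lies flat on the table, clear of the loop and the stand.

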